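# Show the wide bench scraper to the inspection camera

## Robot

A 6-joint arm with a two-finger parallel gripper is mounted at the origin on the work surface. World frame = base frame: x ahead of the robot, y to its left, z up, the work surface at z = 0. Lengths are in mm, angles in rad, forces in N, time in s.
With the tool pointing down it reaches from about 350 to 875 mm from the base axis. Payload 4.2 kg.
Tool frame: the origin (TCP) lies midway between the tips of the shut fingers; the grasp point (between the pads) lies 19 mm behind it (arm.tcp_to_grasp is the distance from the TCP to the grasp point, in mm); z points along the fingers, y is the line along which they close (so a half turn about z gives the same grasp; the last joint's range is limited). The gripper opens to 85 mm and grips with 20 to 120 N. Pads are 22 mm wide; open, the fingers measure 114 mm over their backs; the gripper's body (76 mm by 85 mm) begins 54 mm behind the grasp point. The pads swing forward as they close: fully open they stand 13 mm farther back than shut.
Start: joints at [-0.989, 0.385, 0.008, 0, -1.194, -0.259], TCP at [198.28, -592.693, 231.312] pointing down, gripper open.
Joint ranges: [-3.14, 3.14], [-1.21, 2.06], [-1.07, 1.41], [-3.16, 2.05], [-2.99, -0.16], [-3.1, 3.1]. Speed limits (rad/s): [2.79, 2.79, 3.14, 3.14, 3.14, 3.14].

## Interface

Orientations are given as a unit quaternion [x, y, z, w].
In Python, from bench import arm, get_image gives the robot as it stands.
- The arm moves only by the tool drive_tool, never from a script. Its argument "deltas" is a list of rows, each a list of 2 entries, a list of its own where there are three numbers: the shift along the tool's x, y, z in cm, then the turn, a rotation vector about the tool's x, y, z in degrees. In form: [[[x, y, z], [ax, ay, az]], ...]. A call has 1 to 12 rows; each row shifts and turns the commanded pose from where the row before left it, along the tool's axes as they then stand; what a row does not reach is not made up. A row lasts 1/10 s, in which the tool goes at most 50 mm and 8.59 degrees, less where a joint would pass 70% of its speed; a pose out of reach is approached as far as the arm can. A call with a gripper value outside its range is refused whole. "claw" is the finger opening in cm, from 0 to 8.54, set as the call begins (left out, the last holds). The fingers move at their own pace and stop on an object; the grip force is fixed at half the most. Time passes only in rows, so rows that do not move let the fingers close. It gives the time, the measured TCP pose, the force, the opening and the grip force at its end, in the units of the state.
- arm.read_state(): the state, without advancing time (a new reading comes with each control period).
- get_image(name): name is "side" or "top" or "wrist"; returns a dict with "img" (420x560x3 uint8, red, green, blue), "fx", "fy", "cx", "cy" (pixels), "eye" and "orientation" of the camera in the world; the wrist camera has in their place "mount" (4x4, takes a point from camera to tool coordinates, whose origin is the TCP and whose axes are the flange's). Camera axes: x right, y down, z forward; pixel columns grow to the right and rows downward; lengths in mm; the calibration is good to about 2 mm. A picture is of the moment at which its call begins: read the wrist's pose just before it. There is no depth.
- arm.job_done(): hands the job in; it is judged then, once.
The state is a dict: "clock": time; "joints": joint angles; "joint_vel": joint speeds; "joint_efforts": joint torques, N m; "position": TCP position; "ee_rot": TCP orientation; "contact_force": force on the tool from outside, world axes, zero at the start; "wrist_torque": the same for the moment, N m; "gripper_width": finger opening in mm; "grasp_force": force on a finger pad.
Only numpy, scipy, OpenCV 4.12 (cv2) and the standard library are available. Lean on these libraries where they do the work, as an engineer would, in place of code of your own. Each camera call takes 0.05 s, during which the arm holds its last target. There are 200 camera calls.

## Task

In the bakery, the blades are checked for nicks on camera. First turn the stiff swing arm of the inspection camera (the upright stem on the camera is its handle) until the lens looks straight across the middle of the round marble slab, and leave it there; then draw the widest of the three bench scrapers out of the slotted white block and hold it in the air with the middle of its blade straight in front of the lens, 15 cm from it and at its height, the blade hanging straight down and its flat face square to the lens. Finish while still holding it steady there, and leave the other two scrapers in the block, the flour dredger and the jar where they are.

Things in the scene. Friction and masses are not known exactly. Their poses are not given: they have to be found in the camera images.
- camera_arm (a joint): Swing angle (rad) of the camera arm about the stand's upright post, range -0.6 to 1.5. At 0 the arm and the line of sight point along the stand's own -y; growing values turn it clockwise seen from above (towards the stand's -x, the robot's side). Stiff: about 0.5 N m to turn (3 N at the handle); stays where it is left. Parked at 0.65 to 1.05.
- camera_stand: Fixed stand: round steel foot 110 mm across and 18 mm high with an upright post, 230 mm high in all. Origin at the centre of the foot's underside on the table, which lies on the swing axis.
- camera_handle (a point): Grip point on the handle of the arm: an upright round steel stem on top of the camera box, 14 mm in diameter, from z = 215 mm (top of the box) to 275 mm; this point is on its axis at z = 250 mm, 180 mm from the swing axis. The box is 50 mm wide, 60 mm along the arm, 50 mm tall. Frame turns with the arm.
- camera_lens (a point): Centre of the lens's front face, 235 mm from the swing axis, at z = 190 mm (a black barrel 40 mm in diameter). The lens looks away from the post, level, along this frame's -y axis.
- camera_focus (a point): The point in the air where the blade's middle is to be held: on the camera's line of sight, 150 mm in front of the lens (385 mm from the swing axis), at z = 190 mm. Frame turns with the arm; the line of sight is its y axis.
- slab: Fixed round marble slab, 240 mm in diameter, 15 mm thick, lying on the table about 340 to 420 mm from the swing axis. Origin at the centre of its underside.
- rack: Fixed white plastic block, 120 mm (x) by 190 mm (y) by 50 mm high, with three grooves along its x axis at y = -75, 0 and +75 mm, each 6 mm wide and 40 mm deep, open at both ends. A scraper stands in each groove, in any order. Origin at the centre of its underside.
- scraper_wide: The widest bench scraper, loose, 126 to 234 g: steel blade 150 mm wide (x), 2.5 mm thick (y), 72 mm tall, under a dark wooden handle as wide, 20 mm thick (y), spanning z = 70 to 100 mm. Origin at the middle of the blade's lower edge, z up to the handle, y normal to the blade's face. Stands in a groove, lower edge 10 mm above the table, leaning up to 0.1 rad.
- blade_middle (a point): Middle of the wide scraper's blade, 36 mm above its lower edge.
- scraper_mid: A like scraper, 110 mm wide; origin as for the wide one. Stays in the block.
- scraper_small: A like scraper, 80 mm wide; origin as for the wide one. Stays in the block.
- dredger: Aluminium flour dredger, 72 mm across, 115 mm tall; bystander. Origin at the centre of its underside.
- jar: Glass jar with steel lid, 72 mm across, 110 mm tall; bystander. Origin at the centre of its underside.
Mind the look-alikes: they are no part of the job. Leave any blue, pink or purple look-alike of the scraper_wide alone.

How it is judged (in metres and radians):
On the way, in this order (a step that is already met when the one before it is completed fails the run):
1. the camera is swung so that its line of sight passes within 30 mm of the slab's middle, and stays, with all scrapers still in the block (x of slab in the frame of camera_focus between -0.03 and 0.03 m and velocity of joint camera_arm between -0.05 and 0.05 rad/s and height (world z) of scraper_wide below 0.03 m), for 0.3 s.
2. the wide scraper is drawn up clear of the block by the fingers (height (world z) of scraper_wide above 0.06 m and contact force between scraper_wide and the fingers above 0.5 N), for 0.1 s.
At the end, for the whole second after the job is handed in: Line of sight within 30 mm of the slab's middle; fingers alone hold the wide scraper still, blade's middle within 25 mm of the focus point along the sight line and 20 mm across and in height, upright to 0.15 rad, face square to 0.18 rad; the other four loose things within 30 mm of their starts (x of slab in the frame of camera_focus between -0.03 and 0.03 m and x of blade_middle in the frame of camera_focus between -0.02 and 0.02 m and y of blade_middle in the frame of camera_focus between -0.025 and 0.025 m and z of blade_middle in the frame of camera_focus between -0.02 and 0.02 m and angle between scraper_wide's own z axis and vertical below 0.15 rad and angle between the y axis of scraper_wide and the y axis of camera_focus, either way round below 0.18 rad and contact force between scraper_wide and the fingers above 0.5 N and contact force between scraper_wide and camera_stand below 0.1 N and contact force between scraper_wide and rack below 0.1 N and linear speed of scraper_wide below 0.03 m/s and angular speed of scraper_wide below 0.2 rad/s and distance of each of scraper_mid, scraper_small, dredger, jar from where it was at the start of the episode below 0.03 m); the arm keeps its last pose, push and grip.
It fails at once if another scraper is displaced by more than 30 mm (distance of any of scraper_mid, scraper_small from where it was at the start of the episode above 0.03 m).
It fails at once if the dredger or the jar is displaced by more than 30 mm (distance of any of dredger, jar from where it was at the start of the episode above 0.03 m).
It also fails if it takes over 58 s, if anything falls off the work surface, if the arm or the gripper's body presses on something with over 40 N, if the wrist force passes 120 N, or if a joint passes its speed limit or range.

## Working session

There is one attempt and no reset: what is moved stays moved. The work goes in short steps, Python scripts to look and compute and a tool call to move; the robot and the scene stay as the last step left them, time stands still between calls to the robot, and variables do not carry over. Pictures are saved under pics/ and viewed, at most 10 in all, crops included, and the job is handed in when it is done.

Besides the shell and the picture viewer there is one more tool, called after "Call:" as name(argument=value, ...), one argument or row to a line, values as JSON. drive_tool: Moves the arm, as the interface text tells. Its arguments: {"type":"object","properties":{"deltas":{"type":"array"},"claw":{"type":"number"}},"required":["deltas"]}

```bash
mkdir -p pics; ls; cat > h.py <<'E'
import numpy as np, cv2
from scipy.spatial.transform import Rotation as R
from scipy.optimize import least_squares
from bench import arm, get_image
import pickle
def grab(name):
    s=arm.read_state(); d=get_image(name); d['name']=name
    if 'mount' in d:
        T=np.eye(4); T[:3,:3]=R.from_quat(s['ee_rot']).as_matrix(); T[:3,3]=s['position']
        M=T@np.array(d['mount']); d['E'],d['Rm']=M[:3,3],M[:3,:3]
    else:
        d['E']=np.array(d['eye']); o=np.array(d['orientation']); d['Rm']=o if o.shape==(3,3) else R.from_quat(o).as_matrix()
    return d
def save(d,fn,crop=None,k=1):
    im=d['img'][:,:,::-1]
    if crop: u0,v0,u1,v1=crop; im=im[v0:v1,u0:u1]
    cv2.imwrite('pics/'+fn,cv2.resize(im,None,fx=k,fy=k,interpolation=cv2.INTER_CUBIC))
def ray(d,u,v):
    r=d['Rm']@np.array([(u-d['cx'])/d['fx'],(v-d['cy'])/d['fy'],1]); return d['E'],r/np.linalg.norm(r)
def onz(d,u,v,z):
    e,r=ray(d,u,v); return e+r*(z-e[2])/r[2]
def proj(d,p):
    q=d['Rm'].T@(np.array(p)-d['E']); return np.array([d['fx']*q[0]/q[2]+d['cx'],d['fy']*q[1]/q[2]+d['cy']])
def tri(obs):
    A=np.zeros((3,3));b=np.zeros(3)
    for d,u,v in obs:
        e,r=ray(d,u,v);P=np.eye(3)-np.outer(r,r);A+=P;b+=P@e
    return np.linalg.solve(A,b)
E
python3 - <<'E'
from h import *
S={}
for n in ['side','top','wrist']:
    d=grab(n);S[n]=d;print(n,d['E'],d['Rm'].round(3).tolist(),d['fx'],d['cx'],d['cy'])
pickle.dump(S,open('s0.pkl','wb'))
print(arm.read_state())
save(S['top'],'top0.png',None,1.4); save(S['side'],'side0.png',None,1.4)
E
```

```text
pics
side [-102.21063585  740.63915451  935.32256077] [[-0.745, -0.398, 0.536], [-0.667, 0.456, -0.589], [-0.01, -0.796, -0.605]] 490.98370777681936 277.877208206295 208.30569754300612
top [ 434.82136247    7.80790418 1732.71212347] [[0.012, -0.996, 0.086], [-1.0, -0.01, 0.016], [-0.015, -0.087, -0.996]] 535.5897239920471 279.8623212886748 217.2149420522404
wrist [ 124.34817815 -616.80306578  372.50238405] [[-0.317, 0.903, 0.289], [0.948, 0.301, 0.1], [0.003, 0.306, -0.952]] 311.7214013042708 278.02531273629216 214.82197781381723
{'clock': 0.15, 'joints': array([-9.89409461e-01,  3.85394838e-01,  6.94805890e-03, -2.93673110e-04,
       -1.19399281e+00, -2.58649575e-01]), 'joint_vel': array([ 0.00156215, -0.00034376,  0.0036948 ,  0.00198069, -0.00081331,
        0.00024366]), 'joint_efforts': array([-3.60174499e-04, -3.92679763e+01,  1.88582790e+01,  4.18857694e+00,
       -3.42413623e-03, -9.01140368e-06]), 'position': array([ 198.12350871, -592.3173072 ,  230.47578039]), 'ee_rot': array([-1.60615728e-01,  9.87016664e-01,  8.05873321e-04, -2.10414732e-04]), 'contact_force': array([-0.05206903,  0.54487515,  0.0797469 ]), 'wrist_torque': array([ 0.00391147,  0.03583588, -0.01981829]), 'grasp_force': 0.0, 'gripper_width': 85.27425332413279}
```

View pics/top0.png

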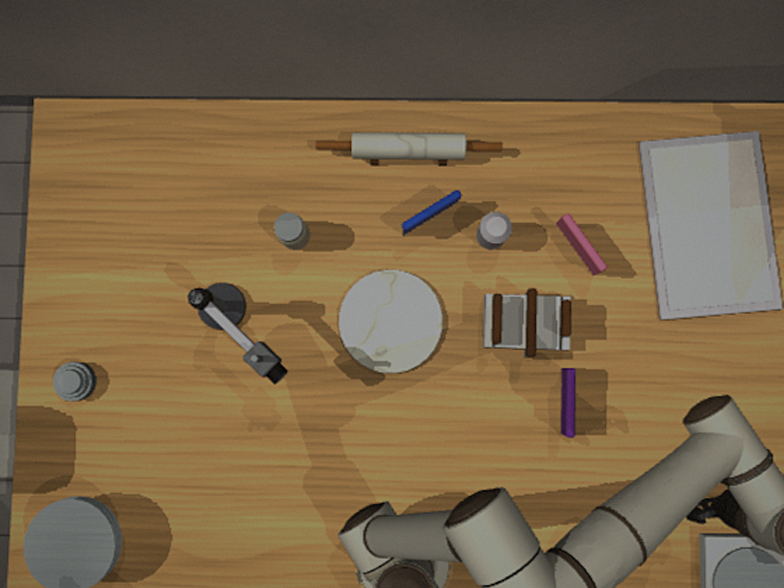

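View pics/side0.png

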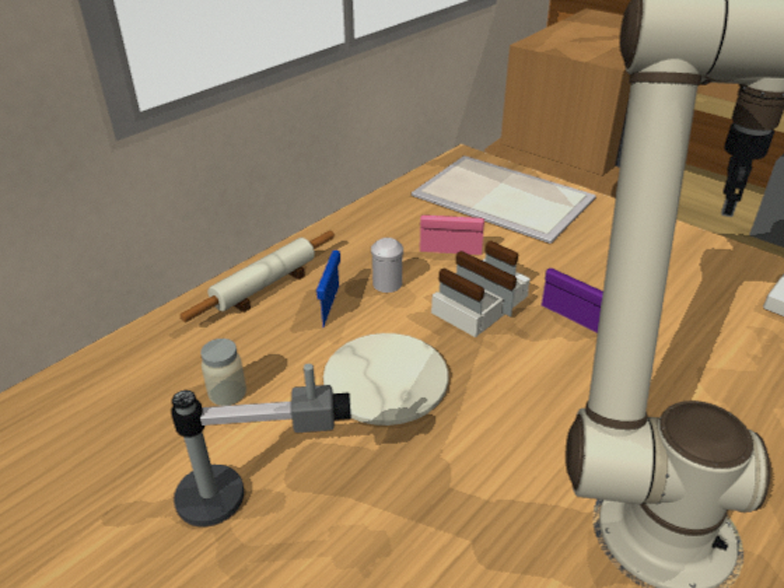

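Top view (pixels in the 1.4x picture): stand foot at (221,305), post top (200,298), camera handle (255,357), slab centre (390,321), block at (528,322) with three brown-handled scrapers. Loose look-alikes are blue (432,212), pink (582,243) and purple (568,402). The brown-handled scrapers in the block are at (497,317), (531,322) and (566,325). The middle one is the longest, so it fits "widest". I'll confirm it in an enlarged crop.

```bash
python3 - <<'E'
from h import *
S=pickle.load(open('s0.pkl','rb'))
def c(n,u,v,w,h):
    im=S[n]['img'][v:v+h,u:u+w,::-1]; im=cv2.resize(im,(400,300),interpolation=cv2.INTER_CUBIC)
    return cv2.convertScaleAbs(im,alpha=1.5,beta=20)
o=np.vstack([np.hstack([c('top',335,195,88,66),c('side',300,160,100,75)]),np.hstack([c('top',130,195,88,66),c('side',115,255,160,120)])])
cv2.imwrite('pics/comp.png',o)
E
```

```text
(no output)
```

View pics/comp.png

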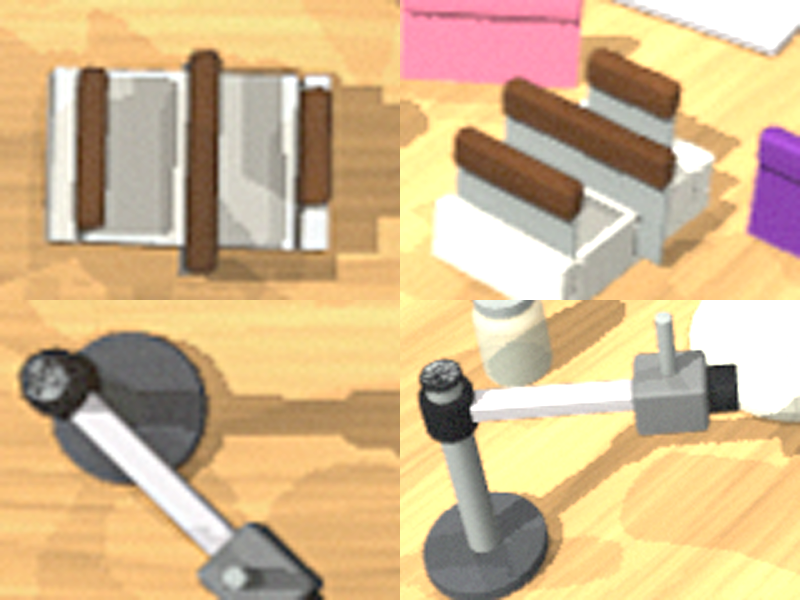

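```bash
python3 - <<'E'
from h import *
S=pickle.load(open('s0.pkl','rb'));t,s=S['top'],S['side']
k=400/88
T=lambda x,y,o:(o[0]+x/k,o[1]+y/k)
rk=(335,195);cm=(130,195)
foot=onz(t,*T(130,108,cm),18);print('foot',foot)
print('post top: top',onz(t,*T(44,78,cm),230),'side',onz(s,115+40/2.5,255+72/2.5,230))
h=tri([(t,*T(236,275,cm)),(s,115+263/2.5,255+18/2.5)]);print('stem top',h,'pix check',onz(t,*T(236,275,cm),275))
# slab
g=t['img'].astype(int);m=((g.min(2)>95)&((g.max(2)-g.min(2))<45)).astype(np.uint8)
m[:,:235]=0;m[:,322:]=0;m[:185]=0;m[275:]=0
c=max(cv2.findContours(m,0,2)[0],key=cv2.contourArea);el=cv2.fitEllipse(cv2.convexHull(c));print('slab',el,onz(t,*el[0],15))
print('side slab',onz(s,386/1.4,378/1.4,15))
for n,(a,b),(c1,d1) in [('end far',(205,53),(112,85)),('end near',(201,270),(272,168))]:
    p=tri([(t,*T(a,b,rk)),(s,300+c1/4,160+d1/4)]);print(n,p,onz(t,*T(a,b,rk),105),proj(t,p)-T(a,b,rk))
print('rack corners',[onz(t,*T(a,b,rk),50).round(0).tolist() for a,b in [(52,68),(330,76),(328,250),(48,242)]])
for n,(a,b) in dict(midF=(93,70),midN=(91,230),smF=(316,88),smN=(314,206)).items(): print(n,onz(t,*T(a,b,rk),110))
for n,uv in dict(jar=(290,225),dred=(494,226)).items(): print(n,onz(t,uv[0]/1.4,uv[1]/1.4,110))
E
```

```text
foot [574.3597818  425.98943844  18.        ]
post top: top [575.28416288 428.60279725 230.        ] side [576.82371488 429.70452128 230.        ]
stem top [454.24638478 297.64202704 271.20347967] pix check [453.75355188 296.45007861 275.        ]
slab ((278.5461730957031, 228.97499084472656), (73.52767944335938, 74.30119323730469), 99.15484619140625) [545.71647134  38.90404617  15.        ]
side slab [536.40044172  50.13249641  15.        ]
end far [ 612.08090123 -271.74503965  101.6688251 ] [ 611.35937405 -271.43362867  105.        ] [-0.08592211 -0.1181679 ]
end near [ 466.62682761 -269.51511093   95.70553484] [ 466.1486576  -268.13502817  105.        ] [-0.06490683 -0.09935184]
rack corners [[606.0, -175.0, 50.0], [602.0, -367.0, 50.0], [482.0, -365.0, 50.0], [485.0, -172.0, 50.0]]
midF [ 598.63430294 -195.86212877  110.        ]
midN [ 491.74781625 -194.48430827  110.        ]
smF [ 588.08489802 -344.31966093  110.        ]
smN [ 509.33661376 -342.3373875   110.        ]
jar [747.56220756 259.34253538 110.        ]
dred [ 749.29067013 -187.97815761  110.        ]
```

The crop confirms it: the brown-handled middle scraper (205,160 in the crop) overhangs the block at both ends, so it is the 150 mm one. The coloured ones stand outside the block. Next I'll write a row planner and compute the approach above the camera stem.

```bash
cat >> h.py <<'E'
AX=np.array([575.,428.]); SL=np.array([545.,41.])
def plan(wps,rnd=0.1,start=None):
    """wps: (x,y,z,yaw of tool y in deg, rows); prints rows in tool axes with rounding carried over"""
    s=arm.read_state(); p=np.array(s['position']); Rt=R.from_quat(s['ee_rot']).as_matrix()
    if start: p=np.array(start[:3])
    yaw=np.degrees(np.arctan2(Rt[1,1],Rt[0,1]))%360; 
    if start: yaw=start[3]
    print('from',p.round(1),round(yaw,1),'tilt',Rt[:,2].round(3))
    for x,y,z,w,n in wps:
        p0,y0=p.copy(),yaw
        for i in range(1,n+1):
            tp=p0+(np.array([x,y,z])-p0)*i/n; ty=y0+(w-y0)*i/n
            a=np.radians(yaw); Y=np.array([np.cos(a),np.sin(a),0]);Z=np.array([0,0,-1.]);X=np.cross(Y,Z)
            B=np.c_[X,Y,Z]; d=np.round(B.T@(tp-p)/10/rnd)*rnd; dy=np.round(-(ty-yaw)*2)/2
            p=p+B@d*10; yaw-=dy
            print([[float(round(q,2))+0. for q in d],[0,0,float(dy)+0.]],end=',\n' if i==n else ',')
    print('end',p.round(1),round(yaw,1))
E
python3 - <<'E'
from h import *
plan([(300,-500,330,108.5,4),(450,-300,340,108.5,6),(450,-80,340,108.5,5),(450,140,340,123,5),(440,285,340,137,4)])
E
```

```text
from [ 198.1 -592.3  230.5] 108.5 tilt [-0.001  0.002 -1.   ]
[[-3.1, 1.4, -2.5], [0, 0, 0.0]],[[-3.2, 1.4, -2.5], [0, 0, 0.0]],[[-3.1, 1.3, -2.5], [0, 0, 0.0]],[[-3.2, 1.4, -2.5], [0, 0, 0.0]],
[[-3.4, 2.4, -0.2], [0, 0, 0.0]],[[-3.5, 2.3, -0.1], [0, 0, 0.0]],[[-3.4, 2.4, -0.2], [0, 0, 0.0]],[[-3.4, 2.4, -0.1], [0, 0, 0.0]],[[-3.4, 2.4, -0.2], [0, 0, 0.0]],[[-3.5, 2.3, -0.2], [0, 0, 0.0]],
[[-1.4, 4.2, 0.0], [0, 0, 0.0]],[[-1.4, 4.2, 0.0], [0, 0, 0.0]],[[-1.4, 4.1, 0.0], [0, 0, 0.0]],[[-1.3, 4.2, 0.0], [0, 0, 0.0]],[[-1.4, 4.2, 0.0], [0, 0, 0.0]],
[[-1.4, 4.2, 0.0], [0, 0, -3.0]],[[-1.6, 4.1, 0.0], [0, 0, -3.0]],[[-1.8, 4.0, 0.0], [0, 0, -2.5]],[[-2.0, 3.9, 0.0], [0, 0, -3.0]],[[-2.3, 3.8, 0.0], [0, 0, -3.0]],
[[-1.8, 3.2, 0.0], [0, 0, -3.5]],[[-1.9, 3.0, 0.0], [0, 0, -3.5]],[[-2.1, 3.0, 0.0], [0, 0, -3.5]],[[-2.3, 2.8, 0.0], [0, 0, -3.5]],
end [439.7 284.9 340.5] 137.0
```

Call:
drive_tool(
  deltas=[
    [[-3.1,1.4,-2.5],[0,0,0]],
    [[-3.2,1.4,-2.5],[0,0,0]],
    [[-3.1,1.3,-2.5],[0,0,0]],
    [[-3.2,1.4,-2.5],[0,0,0]],
    [[-3.4,2.4,-0.2],[0,0,0]],
    [[-3.5,2.3,-0.1],[0,0,0]],
    [[-3.4,2.4,-0.2],[0,0,0]],
    [[-3.4,2.4,-0.1],[0,0,0]],
    [[-3.4,2.4,-0.2],[0,0,0]],
    [[-3.5,2.3,-0.2],[0,0,0]],
    [[-1.4,4.2,0],[0,0,0]],
    [[-1.4,4.2,0],[0,0,0]],
  ],
)

```text
clock: 1.35
position: [450.8, -210.3, 340.4]
ee_rot: [-0.161, 0.987, 0.0, -0.001]
contact_force: [0.4, 0.3, 0.5]
gripper_width: 85.6
grasp_force: 0.0
```

Call:
drive_tool(
  deltas=[
    [[-1.4,4.1,0],[0,0,0]],
    [[-1.3,4.2,0],[0,0,0]],
    [[-1.4,4.2,0],[0,0,0]],
    [[-1.4,4.2,0],[0,0,-3]],
    [[-1.6,4.1,0],[0,0,-3]],
    [[-1.8,4.0,0],[0,0,-2.5]],
    [[-2.0,3.9,0],[0,0,-3]],
    [[-2.3,3.8,0],[0,0,-3]],
    [[-1.8,3.2,0],[0,0,-3.5]],
    [[-1.9,3.0,0],[0,0,-3.5]],
    [[-2.1,3.0,0],[0,0,-3.5]],
    [[-2.3,2.8,0],[0,0,-3.5]],
  ],
)

```text
clock: 2.55
position: [439.1, 286.0, 341.1]
ee_rot: [-0.4, 0.916, -0.0, -0.0]
contact_force: [0.3, 0.1, 0.5]
gripper_width: 84.9
grasp_force: 0.0
```

Call:
drive_tool(
  deltas=[
    [[0,0,0],[0,0,0]],
    [[0,0,0],[0,0,0]],
    [[0,0,0],[0,0,0]],
  ],
  claw=3.0,
)

```text
clock: 2.85
position: [439.7, 283.9, 341.2]
ee_rot: [-0.398, 0.917, -0.0, -0.0]
contact_force: [0.2, 0.4, 0.7]
gripper_width: 44.3
grasp_force: 0.0
```

```bash
python3 - <<'E'
from h import *
d=grab('wrist');pickle.dump(d,open('w1.pkl','wb'));s=arm.read_state();print(s['clock'],s['position'],s['ee_rot'],s['contact_force'],s['gripper_width'])
print('stem top pred',proj(d,[454,297.5,275]),'TCP',proj(d,s['position']))
save(d,'w1.png',None,1.4)
E
```

```text
2.9 [439.7674357  283.70524797 341.42737122] [-3.98157873e-01  9.17316906e-01 -3.17143646e-05 -1.85754736e-05] [-0.4038532  -0.34618294  0.03532457] 35.99065551436354
stem top pred [276.03866772 254.35566084] TCP [277.15212266 274.42652589]
```

View pics/w1.png

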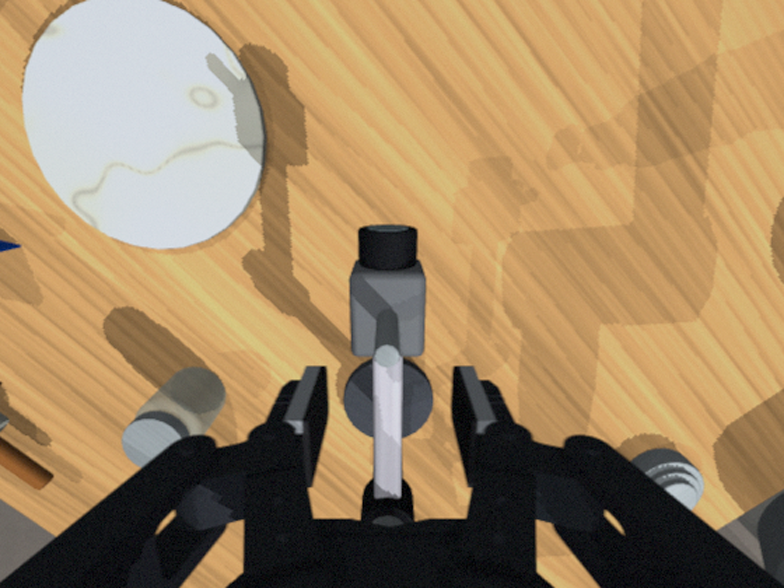

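The wrist view shows the stem's top at (387,356) in the picture, which is (276.4,254.3) in raw pixels and within 0.5 px of the two-view prediction. It lies midway between the fingers. Next comes the descent.

```bash
python3 - <<'E'
from h import *
d=pickle.load(open('w1.pkl','rb'));t=pickle.load(open('s0.pkl','rb'))['top']
print('stem',tri([(d,276.4,254.3),(t,130+236*.22,195+275*.22)]))
g=d['img'].astype(int);m=((g.min(2)>110)&((g.max(2)-g.min(2))<45)).astype(np.uint8);m[185:]=0;m[:,200:]=0
c=max(cv2.findContours(m,0,2)[0],key=cv2.contourArea);el=cv2.fitEllipse(cv2.convexHull(c))
P=np.array([onz(d,*q[0],15)[:2] for q in cv2.convexHull(c)]);P=P[:]
print('slab',el[0],onz(d,*el[0],15)); (c0,r)=cv2.minEnclosingCircle(P.astype(np.float32));print(c0,r)
print('foot',onz(d,388/1.4,398/1.4,18))
plan([(454,297.5,340,137.3,2),(454,297.5,233,137.3,5)])
E
```

```text
stem [453.52134451 296.67661044 276.36785434]
slab (101.78396606445312, 86.23938751220703) [540.05152202  32.11814159  15.        ]
(545.6134033203125, 39.802738189697266) 120.22380065917969
foot [573.5958507 425.6186866  18.       ]
from [439.8 283.7 341.4] 136.9 tilt [-0. -0. -1.]
[[-1.0, 0.0, 0.1], [0, 0, 0.0]],[[-1.0, -0.1, 0.0], [0, 0, -0.5]],
[[0.0, 0.0, 2.1], [0, 0, 0.0]],[[0.0, 0.0, 2.2], [0, 0, 0.0]],[[0.0, 0.0, 2.1], [0, 0, 0.0]],[[0.0, 0.0, 2.2], [0, 0, 0.0]],[[0.0, 0.0, 2.1], [0, 0, 0.0]],
end [454.2 297.6 233.4] 137.4
```

Call:
drive_tool(
  deltas=[
    [[-1.0,0,0.1],[0,0,0]],
    [[-1.0,0,0],[0,0,-0.5]],
    [[0,0,2.1],[0,0,0]],
    [[0,0,2.2],[0,0,0]],
    [[0,0,2.1],[0,0,0]],
    [[0,0,2.2],[0,0,0]],
    [[0,0,2.1],[0,0,0]],
    [[0,0,0],[0,0,0]],
  ],
)

```text
clock: 3.7
position: [452.6, 298.1, 230.1]
ee_rot: [-0.402, 0.916, -0.001, -0.003]
contact_force: [0.2, 0.1, -0.2]
gripper_width: 29.8
grasp_force: 0.0
```

Call:
drive_tool(
  deltas=[
    [[0,0,0],[0,0,0]],
    [[0,0,0],[0,0,0]],
    [[0,0,0],[0,0,0]],
  ],
  claw=1.8,
)

```text
clock: 4.0
position: [454.0, 299.8, 234.7]
ee_rot: [-0.403, 0.915, 0.0, 0.001]
contact_force: [-0.5, 0.0, -0.1]
gripper_width: 18.4
grasp_force: 0.0
```

```bash
python3 - <<'E'
from h import *
AX=np.array([574.5,427]);SL=np.array([545.7,39.7])
s=arm.read_state();print(s['position'],s['contact_force'],s['gripper_width'],s['grasp_force'])
r=np.array(s['position'][:2])-AX;print(np.hypot(*r))
u=SL-AX;a0=np.degrees(np.arctan2(r[1],r[0]))%360;a1=np.degrees(np.arctan2(u[1],u[0]))%360;print(a0,a1,np.linalg.norm(u))
w=[]
for i in range(1,13):
    a=a0+(a1-a0)*i/12
    w.append((*(AX+np.hypot(*r)*np.array([np.cos(np.radians(a)),np.sin(np.radians(a))])),233,a-90,1))
plan(w)
E
```

```text
[454.04884214 299.759525   234.65920698] [-0.50957653  0.04454885 -0.09211367] 18.371823499186934 0.0
175.2102163385081
226.570104872984 265.74725786493775 388.36932165144043
from [454.  299.8 234.7] 137.5 tilt [ 0.002  0.002 -1.   ]
[[0.0, -1.0, 0.2], [0, 0, -2.5]],
[[0.0, -1.0, 0.0], [0, 0, -3.0]],
[[-0.1, -1.0, 0.0], [0, 0, -3.5]],
[[0.0, -1.0, 0.0], [0, 0, -3.0]],
[[0.0, -1.0, 0.0], [0, 0, -3.5]],
[[-0.1, -1.0, 0.0], [0, 0, -3.0]],
[[0.0, -1.0, 0.0], [0, 0, -3.5]],
[[0.0, -1.0, 0.0], [0, 0, -3.0]],
[[0.0, -1.0, 0.0], [0, 0, -3.5]],
[[-0.1, -1.0, 0.0], [0, 0, -3.0]],
[[0.0, -1.0, 0.0], [0, 0, -3.5]],
[[0.0, -1.0, 0.0], [0, 0, -3.5]],
end [561.7 251.9 232.7] 176.0
```

Call:
drive_tool(
  deltas=[
    [[0,-1.0,0.2],[0,0,-2.5]],
    [[0,-1.0,0],[0,0,-3]],
    [[-0.1,-1.0,0],[0,0,-3.5]],
    [[0,-1.0,0],[0,0,-3]],
    [[0,-1.0,0],[0,0,-3.5]],
    [[-0.1,-1.0,0],[0,0,-3]],
    [[0,-1.0,0],[0,0,-3.5]],
    [[0,-1.0,0],[0,0,-3]],
    [[0,-1.0,0],[0,0,-3.5]],
    [[-0.1,-1.0,0],[0,0,-3]],
    [[0,-1.0,0],[0,0,-3.5]],
    [[0,-1.0,0],[0,0,-3.5]],
  ],
)

```text
clock: 5.2
position: [560.6, 251.3, 232.5]
ee_rot: [-0.683, 0.73, 0.0, -0.0]
contact_force: [-3.5, 0.3, 2.6]
gripper_width: 18.0
grasp_force: 1.8
```

Call:
drive_tool(
  deltas=[
    [[0,0,0],[0,0,0]],
    [[0,0,0],[0,0,0]],
    [[0,0,0],[0,0,0]],
    [[0,0,0],[0,0,0]],
  ],
)

```text
clock: 5.6
position: [560.8, 251.5, 231.6]
ee_rot: [-0.682, 0.731, -0.0, 0.0]
contact_force: [0.4, -0.5, -0.5]
gripper_width: 18.1
grasp_force: 0.0
```

```bash
python3 - <<'E'
from h import *
s=arm.read_state();print(s['clock'],s['position'],s['contact_force'],s['gripper_width'],s['grasp_force'])
S={n:grab(n) for n in ['top','side','wrist']};pickle.dump(S,open('s1.pkl','wb'))
t=S['top'];c=proj(t,[560,250,200]);print(c)
for p in ([560.7,247.6,265],[556.4,193,190]): print([proj(S[n],p) for n in ('top','side','wrist')])
a=cv2.resize(t['img'][180:280,130:290,::-1],(640,400),interpolation=2)
cv2.imwrite('pics/t1.png',cv2.convertScaleAbs(a,alpha=1.4,beta=15))
E
```

```text
5.6 [560.8161982  251.45350075 231.57841923] [ 0.36419612 -0.49292207 -0.47406055] 18.075383444500854 0.0
[204.15979516 219.08044907]
[array([201.36406381, 216.87902677]), array([204.04492976, 229.46101966]), array([278.17635952, 306.35531948])]
[array([224.31381918, 220.81219938]), array([226.57366788, 243.98277327]), array([279.02688252, 149.10727188])]
```

View pics/t1.png

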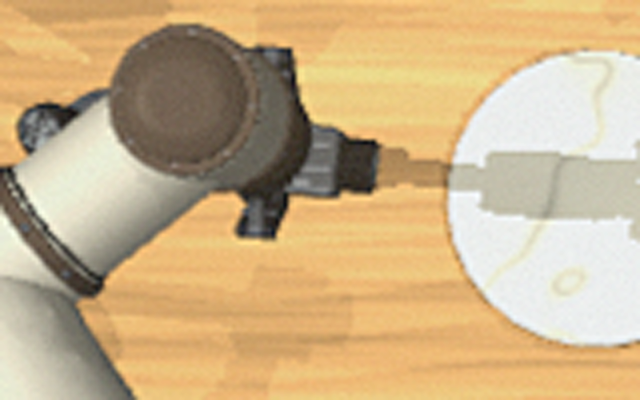

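The top view shows the lens front at (378,166), which is (224.5,221.5) in raw pixels and within 1 px of where the ideal aim puts it. The camera is aimed. Next I'll release it, rise, and go over the scraper.

```bash
python3 - <<'E'
from h import *
t=pickle.load(open('s1.pkl','rb'))['top'];L=onz(t,224.5,221.5,190);print('lens',L)
AX=np.array([574.5,427]);u=L[:2]-AX;n=np.linalg.norm(u);u/=n;print(n,'dir',u,'focus',AX+385*u,'yaw',np.degrees(np.arctan2(u[1],u[0])), 'focus from lens',L[:2]+150*u)
plan([(560.8,251.5,330,176,4),(555,-50,330,116,8),(539,-270.5,300,88.8,6),(539,-270.5,220,88.8,3)])
E
```

```text
lens [554.40916732 192.41900039 190.        ]
235.43977347689258 dir [-0.08533321 -0.99635247] focus [541.64671244  43.40429943] yaw -94.89518626907768 focus from lens [541.60918516  42.96613004]
from [560.9 251.4 231.4] 176.0 tilt [ 0.  0. -1.]
[[0.0, 0.0, -2.5], [0, 0, 0.0]],[[0.0, 0.0, -2.4], [0, 0, 0.0]],[[0.0, 0.0, -2.5], [0, 0, 0.0]],[[0.0, 0.0, -2.5], [0, 0, 0.0]],
[[3.8, -0.2, 0.0], [0, 0, 7.5]],[[3.7, -0.7, 0.0], [0, 0, 7.5]],[[3.6, -1.1, 0.0], [0, 0, 7.5]],[[3.4, -1.6, 0.0], [0, 0, 7.5]],[[3.1, -2.1, 0.0], [0, 0, 7.5]],[[2.9, -2.4, 0.0], [0, 0, 7.5]],[[2.5, -2.8, 0.0], [0, 0, 7.5]],[[2.2, -3.1, 0.0], [0, 0, 7.5]],
[[1.8, -3.2, 0.5], [0, 0, 4.5]],[[1.6, -3.3, 0.5], [0, 0, 4.5]],[[1.4, -3.5, 0.5], [0, 0, 4.5]],[[1.0, -3.5, 0.5], [0, 0, 4.5]],[[0.8, -3.6, 0.5], [0, 0, 4.5]],[[0.5, -3.6, 0.5], [0, 0, 4.5]],
[[0.0, 0.0, 2.7], [0, 0, 0.0]],[[0.0, 0.0, 2.7], [0, 0, 0.0]],[[0.0, 0.0, 2.6], [0, 0, 0.0]],
end [ 538.6 -270.2  220.4] 89.0
```

Call:
drive_tool(
  deltas=[
    [[0,0,0],[0,0,0]],
    [[0,0,0],[0,0,0]],
    [[0,0,-2.5],[0,0,0]],
    [[0,0,-2.4],[0,0,0]],
    [[0,0,-2.5],[0,0,0]],
    [[0,0,-2.5],[0,0,0]],
  ],
  claw=4.5,
)

```text
clock: 6.35
position: [561.0, 251.2, 331.3]
ee_rot: [-0.682, 0.731, -0.0, -0.0]
contact_force: [1.1, 0.6, -0.4]
gripper_width: 44.8
grasp_force: 0.0
```

Call:
drive_tool(
  deltas=[
    [[3.8,-0.2,0],[0,0,7.5]],
    [[3.7,-0.7,0],[0,0,7.5]],
    [[3.6,-1.1,0],[0,0,7.5]],
    [[3.4,-1.6,0],[0,0,7.5]],
    [[3.1,-2.1,0],[0,0,7.5]],
    [[2.9,-2.4,0],[0,0,7.5]],
    [[2.5,-2.8,0],[0,0,7.5]],
    [[2.2,-3.1,0],[0,0,7.5]],
  ],
)

```text
clock: 7.15
position: [554.5, -51.6, 330.5]
ee_rot: [-0.222, 0.975, -0.0, 0.0]
contact_force: [0.7, -0.4, 0.3]
gripper_width: 45.2
grasp_force: 0.0
```

Call:
drive_tool(
  deltas=[
    [[1.8,-3.2,0.5],[0,0,4.5]],
    [[1.6,-3.3,0.5],[0,0,4.5]],
    [[1.4,-3.5,0.5],[0,0,4.5]],
    [[1.0,-3.5,0.5],[0,0,4.5]],
    [[0.8,-3.6,0.5],[0,0,4.5]],
    [[0.5,-3.6,0.5],[0,0,4.5]],
    [[0,0,2.7],[0,0,0]],
    [[0,0,2.7],[0,0,0]],
    [[0,0,2.6],[0,0,0]],
    [[0,0,0],[0,0,0]],
    [[0,0,0],[0,0,0]],
    [[0,0,0],[0,0,0]],
  ],
)

```text
clock: 8.35
position: [539.9, -270.6, 222.3]
ee_rot: [0.009, 1.0, -0.001, 0.002]
contact_force: [0.9, 0.6, 0.8]
gripper_width: 44.7
grasp_force: 0.0
```

```bash
python3 - <<'E'
from h import *
d=grab('wrist');pickle.dump(d,open('w2.pkl','wb'));t=grab('top');pickle.dump(t,open('t2.pkl','wb'));s=arm.read_state();print(s['clock'],s['position'],s['joints'],s['contact_force'],s['gripper_width'])
for z in (105,110):print('ends pred',proj(d,[611.4,-271.4,z]),proj(d,[466.1,-268.1,z]),'TCP',proj(d,s['position']))
save(d,'w2.png',None,1.4)
c=proj(t,[554.4,192.4,190]).astype(int);print(c)
E
```

```text
8.45 [ 539.66915661 -270.39875782  222.19748589] [-1.96384794e-01  3.53108821e-01 -6.38052810e-02  3.61984173e-04
 -1.15048153e+00 -1.39171468e+00] [-0.09122086 -0.27241308  0.64707985] 44.731888969278046
ends pred [277.82458636 281.5297996 ] [278.81634504 119.81266746] TCP [277.20458409 274.65430203]
ends pred [277.82096618 284.29962173] [278.83145008 119.93067571] TCP [277.20458409 274.65430203]
[224 221]
```

View pics/w2.png

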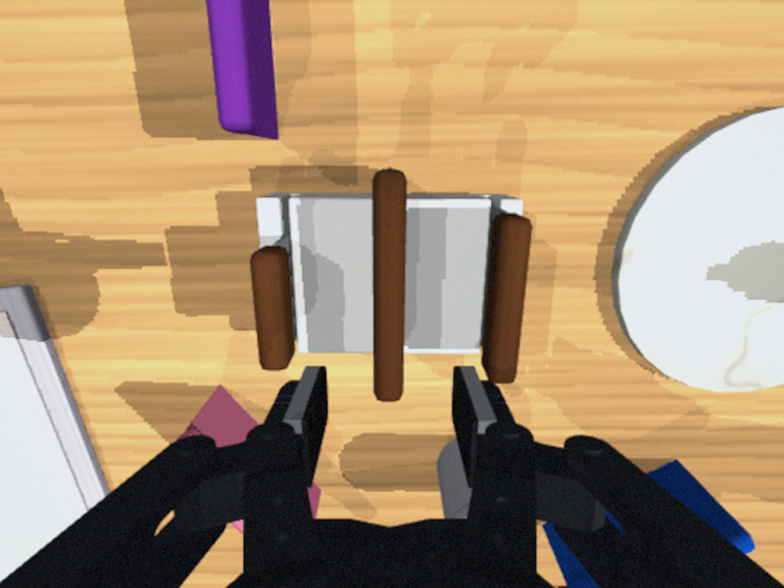

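The wrist view shows the wide scraper's handle from (389,170) to (388,401), centred between the fingers. The ends agree with the predictions for a handle top at about z = 110 mm. I'll descend until the pads straddle the handle's middle.

Call:
drive_tool(
  deltas=[
    [[0,0,2.9],[0,0,0]],
    [[0,0,2.9],[0,0,0]],
    [[0,0,2.9],[0,0,0]],
    [[0,0,2.9],[0,0,0]],
    [[0,0,2.0],[0,0,0]],
    [[0,0,0.9],[0,0,0]],
    [[0,0,0],[0,0,0]],
    [[0,0,0],[0,0,0]],
  ],
)

```text
clock: 9.25
position: [539.9, -270.6, 76.7]
ee_rot: [0.009, 1.0, -0.0, 0.001]
contact_force: [-0.5, 0.1, 0.1]
gripper_width: 44.7
grasp_force: 0.0
```

Call:
drive_tool(
  deltas=[
    [[0,0,0],[0,0,0]],
    [[0,0,0],[0,0,0]],
    [[0,0,0],[0,0,0]],
    [[0,0,0],[0,0,0]],
    [[0,0,0],[0,0,0]],
    [[0,0,0],[0,0,0]],
  ],
  claw=0.5,
)

```text
clock: 9.85
position: [539.7, -270.6, 76.9]
ee_rot: [0.008, 1.0, -0.001, 0.001]
contact_force: [-1.1, 0.1, 6.3]
gripper_width: 19.3
grasp_force: 59.7
```

Call:
drive_tool(
  deltas=[
    [[0,0,-0.8],[0,0,0]],
    [[0,0,-1.5],[0,0,0]],
    [[0,0,-1.5],[0,0,0]],
    [[0,0,-1.5],[0,0,0]],
    [[0,0,-1.5],[0,0,0]],
    [[0,0,-1.5],[0,0,0]],
    [[0,0,-1.5],[0,0,0]],
    [[0,0,-1.5],[0,0,0]],
    [[0,0,-1.5],[0,0,0]],
    [[0,0,-1.5],[0,0,0]],
    [[0,0,0],[0,0,0]],
    [[0,0,0],[0,0,0]],
  ],
)

```text
clock: 11.05
position: [538.2, -269.8, 217.5]
ee_rot: [0.009, 1.0, 0.001, -0.001]
contact_force: [-0.6, -0.3, -3.1]
gripper_width: 19.1
grasp_force: 58.8
```

```bash
python3 - <<'E'
from h import *
s=arm.read_state();print(s['clock'],s['position'],s['contact_force'],s['wrist_torque'],s['gripper_width'],s['grasp_force'])
S={n:grab(n) for n in ['side','wrist']};pickle.dump(S,open('s2.pkl','wb'))
x,y,z=s['position']
print('blade bottom ends pred side',[proj(S['side'],[x+a,y-a*.02,z-66]).round(1) for a in (-75,75)],'top',[proj(S['side'],[x+a,y-a*.02,z+34]).round(1) for a in (-75,75)])
a=S['side']['img'][60:240,290:490,::-1];b=S['wrist']['img'][60:360,190:390,::-1]
o=np.hstack([cv2.resize(a,(500,450),interpolation=2),cv2.resize(b,(300,450),interpolation=2)]);cv2.imwrite('pics/c2.png',cv2.convertScaleAbs(o,alpha=1.4,beta=15))
plan([(541.6,-150,221,89,3),(541.6,0,221,85,5),(541.6,43.2,221,85.1,3)])
E
```

```text
11.05 [ 538.18156624 -269.82503626  217.52029622] [-0.57352273 -0.3304366  -3.05985161] [ 0.03285354  0.03382336 -0.07645972] 19.093184991163437 58.8264137506485
blade bottom ends pred side [array([371. , 186.6]), array([328.6, 167.2])] top [array([374.9, 155.8]), array([330.5, 137.4])]
from [ 537.9 -269.8  216.8] 89.0 tilt [-0.003  0.001 -1.   ]
[[-0.1, 4.0, -0.1], [0, 0, 0.0]],[[0.0, 4.0, -0.2], [0, 0, 0.0]],[[-0.1, 4.0, -0.1], [0, 0, 0.0]],
[[0.1, 3.0, 0.0], [0, 0, 1.0]],[[0.1, 3.0, 0.0], [0, 0, 0.5]],[[0.1, 3.0, 0.0], [0, 0, 1.0]],[[0.2, 3.0, 0.0], [0, 0, 0.5]],[[0.2, 3.0, 0.0], [0, 0, 1.0]],
[[0.1, 1.4, 0.0], [0, 0, 0.0]],[[0.2, 1.4, 0.0], [0, 0, 0.0]],[[0.1, 1.5, 0.0], [0, 0, 0.0]],
end [541.7  43.5 220.8] 85.0
```

View pics/c2.png

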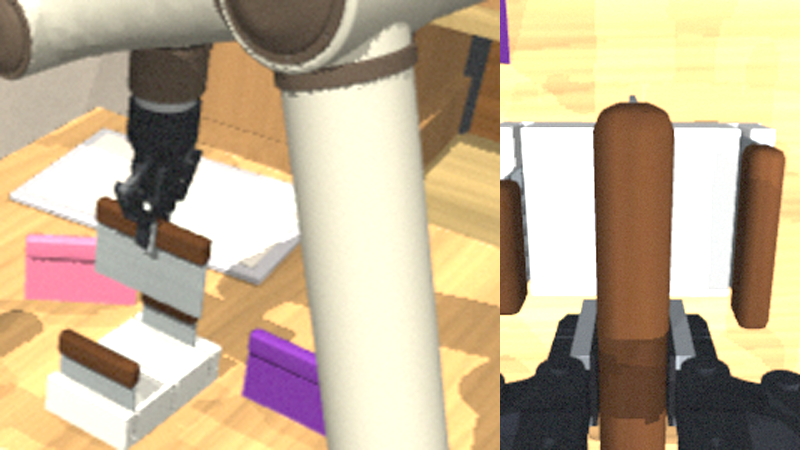

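The scraper is gripped at mid-handle and clear of the block: its lower right corner is at (204,314) and its handle end at (210,238) in the crop, both where predicted. The other two scrapers stand undisturbed. I'll carry it to the focus point.

Call:
drive_tool(
  deltas=[
    [[0,2.0,-0.1],[0,0,0]],
    [[0,3.5,-0.1],[0,0,0]],
    [[-0.1,3.5,-0.1],[0,0,0]],
    [[0,3.5,0],[0,0,0]],
    [[0.1,3.5,0],[0,0,1]],
    [[0.1,3.0,0],[0,0,0.5]],
    [[0.1,3.0,0],[0,0,1]],
    [[0.2,3.0,0],[0,0,0.5]],
    [[0.2,2.5,0],[0,0,1]],
    [[0.1,2.0,0],[0,0,0]],
    [[0.1,1.0,0],[0,0,0]],
    [[0,0.8,0],[0,0,0]],
  ],
)

```text
clock: 12.35
position: [542.4, 43.4, 220.6]
ee_rot: [0.043, 0.999, -0.0, -0.001]
contact_force: [-1.0, -0.9, -2.2]
gripper_width: 19.3
grasp_force: 59.1
```

Call:
drive_tool(
  deltas=[
    [[0,0,0],[0,0,0]],
    [[0,0,0],[0,0,0]],
    [[0,0,0],[0,0,0]],
    [[0,0,0],[0,0,0]],
    [[0,0,0],[0,0,0]],
    [[0,0,0],[0,0,0]],
  ],
)

```text
clock: 12.95
position: [542.8, 42.6, 221.3]
ee_rot: [0.044, 0.999, -0.0, 0.0]
contact_force: [0.2, 0.7, -2.6]
gripper_width: 19.4
grasp_force: 59.1
```

```bash
python3 - <<'E'
from h import *
s=arm.read_state();print(s['clock'],s['position'],s['contact_force'],s['wrist_torque'],s['gripper_width'],s['grasp_force'],R.from_quat(s['ee_rot']).as_matrix().round(3).tolist())
S={n:grab(n) for n in ['side','top','wrist']};pickle.dump(S,open('s3.pkl','wb'))
x,y,z=541.6,43.2,190
for n in ('side','top'): 
    print(n,[proj(S[n],[x+a,y-a*.085,z+b]).round(1).tolist() for a in (-75,75) for b in (-36,64)],'lens',proj(S[n],[554.4,192.4,190]).round(1))
a=S['side']['img'][150:300,150:350,::-1];b=S['top']['img'][150:300,190:310,::-1]
o=np.hstack([cv2.resize(a,(480,360),interpolation=2),cv2.resize(b,(288,360),interpolation=2)]);cv2.imwrite('pics/c3.png',cv2.convertScaleAbs(o,alpha=1.4,beta=15))
E
```

```text
12.95 [542.82395908  42.6329438  221.34346034] [ 0.18305585  0.67108632 -2.55585025] [ 0.04322152  0.05026035 -0.02842374] 19.371650199066664 59.05350744724274 [[-0.996, 0.088, 0.0], [0.088, 0.996, -0.0], [-0.0, -0.0, -1.0]]
side [[296.6, 241.8], [297.2, 208.9], [255.5, 214.2], [254.0, 182.3]] lens [227.4 244.2]
top [[273.8, 252.7], [272.8, 252.0], [278.7, 202.1], [278.1, 198.0]] lens [224.5 221.5]
```

View pics/c3.png

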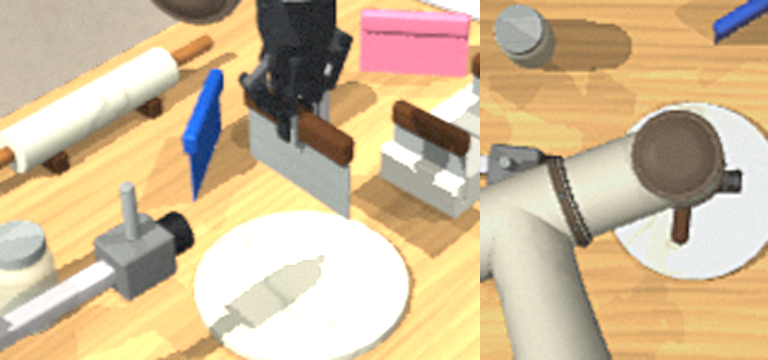

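The side crop shows the blade hanging in front of the lens, its lower corners at (250,157) and (350,215), close to the predicted (253,154) and (352,220). I'll check the in-plane tilt and position numerically.

```bash
python3 - <<'E'
from h import *
d=pickle.load(open('s3.pkl','rb'))['side']
hsv=cv2.cvtColor(d['img'],cv2.COLOR_RGB2HSV);g=hsv[:,:,1]<70
us=np.arange(258,292);vs=[]
for u in us:
    c=np.interp(u,[255.5,296.6],[214.2,241.8]); col=hsv[int(c)-9:int(c)+10,u,1].astype(float)
    k=np.argmax(np.diff(cv2.GaussianBlur(col[:,None],(1,3),0)[:,0])); vs.append(int(c)-9+k+.5)
l=np.polyfit(us,vs,1); r=np.abs(np.polyval(l,us)-vs)<2; l=np.polyfit(us[r],np.array(vs)[r],1);print(l,r.sum())
n=np.array([-.0853,-.9964,0])  # intersect image points with the blade plane
P=[]
for u in (258,291):
    e,w=ray(d,u,np.polyval(l,u)); P.append(e+w*(n@(np.array([542.3,42.6,190])-e))/(n@w))
P=np.array(P);print(P,'tilt',np.arctan2(P[1,2]-P[0,2],np.hypot(*(P[1]-P[0])[:2])),'edge z mid',P.mean(0))
E
```

```text
[ 0.66233766 45.95301757] 34
[[607.72579236  36.99901637 150.16419898]
 [486.36005301  47.38891758 151.36392588]] tilt 0.009848875099094831 edge z mid [547.04292268  42.19396698 150.76406243]
```

The lower edge is tilted only 0.01 rad and sits at z ≈ 151 mm, which puts the blade's middle at about 187 mm. Everything is well inside tolerance, so I'm handing in.

```bash
python3 -c "
from bench import arm
print(arm.job_done())"
```

```text
the job is handed in; nothing more can be done
None
```

I handed the job in with the camera aimed within about 5 mm of the slab's middle and the wide scraper held upright and square, 15 cm in front of the lens; the interface returned no verdict.

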